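# Open the filter unit with the red tab

### The arm

A 6-joint arm with a two-finger parallel gripper is mounted at the origin on a cart in front of the work surface, level with it; the furniture and walls round the work are solid. World frame = base frame: x ahead of the robot, y to its left, z up, the work surface at z = 0. Lengths are in mm, angles in rad, forces in N, time in s.
With the tool pointing down it reaches from about 300 to 775 mm from the base axis. Payload 14.6 kg.
Tool frame: the origin (TCP) lies midway between the tips of the shut fingers; the grasp point (between the pads) lies 19 mm behind it; z points along the fingers, y is the line along which they close (so a half turn about z gives the same grasp; the last joint's range is limited). The gripper opens to 94 mm and grips with 3 to 60 N. Pads are 16 mm wide; open, the fingers measure 119 mm over their backs; the gripper's body (75 mm by 177 mm) begins 78 mm behind the grasp point.
Start: joints at [1.245, 0.3, 1.521, -0, 1.321, -0.067], TCP at [140.754, 531.674, 205.446] pointing down, gripper open.
Joint ranges: [-3.03, 3.03], [-0.79, 2.21], [0.23, 2.52], [-1.04, 4.18], [0, 3.07], [-2.55, 2.55]. Speed limits (rad/s): [2.22, 2.22, 2.57, 3.14, 3.14, 3.14].

### API

Orientations are given as [roll, pitch, yaw] about the fixed x, y, z axes, in that order (R = Rz(yaw) Ry(pitch) Rx(roll)).
In Python, from cell import manip, camera gives the robot as it stands.
- The arm moves only by the tool move_arm, never from a script. Its arguments are lists of equal length, an entry for each row: "dp": the shift along the world's x, y, z in mm, a list of three; "rotation": the turn, a rotation vector about the world's x, y, z in rad, a list of three; "hand": the opening, from 0 (shut) to 1 (fully open). A call has 1 to 10 rows; each row shifts and turns the commanded pose from where the row before left it; what a row does not reach is not made up. A row lasts 1/8 s, in which the tool goes at most 62.5 mm and 10.7 degrees, less where a joint would pass 70% of its speed; a pose out of reach is approached as far as the arm can. A call with a gripper value outside its range is refused whole. The fingers move at their own pace and stop on an object; "newtons" is the grip in N (left out, the last holds). Time passes only in rows, so rows that do not move let the fingers close. It gives the time, the measured TCP pose, the force, the opening and the grip force at its end, in the units of the state.
- manip.read_state(): the state, without advancing time (a new reading comes with each control period).
- camera(name): name is "scene" or "top" or "wrist"; returns a dict with "image" (384x512x3 uint8, red, green, blue), "fx", "fy", "cx", "cy" (pixels), "R" (3x3) and "t" (3): a world point X has camera coordinates R X + t; the wrist camera has in their place "mount" (4x4, takes a point from camera to tool coordinates, whose origin is the TCP and whose axes are the flange's). Camera axes: x right, y down, z forward; pixel columns grow to the right and rows downward; lengths in mm; the calibration is good to about 2 mm. The wrist camera is an equidistant fisheye: a pixel r from the principal point sees the ray r / f radians off the axis. A picture is of the moment at which its call begins: read the wrist's pose just before it. There is no depth.
- manip.sign_off(): hands the job in; it is judged then, once.
The state is a dict: "clock": time; "joints": joint angles; "qd": joint speeds; "effort": joint torques, N m; "eef_pos": TCP position; "eef_rot": TCP orientation; "wrist_force": force on the tool from outside, world axes, zero at the start; "moment": the same for the moment, N m; "finger_gap": finger opening in mm; "finger_force": force on a finger pad.
Only numpy, scipy, OpenCV 4.12 (cv2) and the standard library are available. Lean on these libraries where they do the work, as an engineer would, in place of code of your own. Each camera call takes 0.05 s, during which the arm holds its last target. There are 200 camera calls.

### The job

Open the filter unit that has the red tab: with the fingertips press the red tab fully down, then push the released white cover along its rails away from the tab, until it lies flat on the ledge with its tongue, too, clear of the filter. Do not lift or carry the cover. Leave the unit with the blue tab shut and everything else standing where it is.

Things in the scene. Friction and masses are not known exactly. Their poses are not given: they have to be found in the camera images.
- unit_red: filter unit with a red tab, fixed to the worktop: white box 250 x 110 mm (x, y), origin at the centre of its underside; x points from the tab end to the far end, z up. Cover seat and ledge are level, z = 60 mm, between guide rails at y = +-39.5 mm, 8 mm high; below x = -65 mm (tab end) the deck is lower, z = 50 mm
- filter_red (a point): centre of the filter opening of the red-tab unit, at x = -30 mm, y = 0, z = 60 mm of the unit: 50 x 60 mm (x, y), yellow pleated filter inside, hidden by the cover at the start
- ledge_red (a point): centre of the free ledge of the red-tab unit, at x = 60 mm, y = 0, z = 60 mm of the unit: flat from x = -5 mm to an end stop, 8 mm high, at x = 117 mm; a cover pushed against the stop has its origin at x = 82 mm, and at x = 50 mm its tongue just clears the filter
- tab_red_top (a point): centre of the upper face of the red tab's press pad, 32 x 36 mm (x, y), at x = -106 mm, y = 0 of its unit; z = 82 mm when out, 70 mm when fully in. Within 40 mm of it nothing of the unit stands higher than 64 mm; the cover's face, to z = 90 mm, is 41 mm away
- tab_red (a joint): travel of the red snap tab, m: 0 (to 0.0015 at the start) is out, 0.012 is fully pressed in. It is pressed straight down with about 4 N, has no spring and stays where it is left; the catch leaves the cover's tongue by 0.007
- cover_red: loose white cover of the red-tab unit, block 70 x 76 x 30 mm (x, y, z), 0.08 to 0.17 kg, origin at the centre of its underside, axes as the unit's; seated at x = -30, y = 0, z = 60 mm of the unit. A windowed tongue, 4 mm high, runs 20 mm from its face towards the tab; the tab's catch in it locks the cover (2 mm play). Released, it slides under 3 N
- unit_blue: filter unit with a blue tab, fixed to the worktop: white box 250 x 110 mm (x, y), origin at the centre of its underside; x points from the tab end to the far end, z up. Cover seat and ledge are level, z = 60 mm, between guide rails at y = +-39.5 mm, 8 mm high; below x = -65 mm (tab end) the deck is lower, z = 50 mm
- filter_blue (a point): centre of the filter opening of the blue-tab unit, at x = -30 mm, y = 0, z = 60 mm of the unit: 50 x 60 mm (x, y), yellow pleated filter inside, hidden by the cover at the start
- ledge_blue (a point): centre of the free ledge of the blue-tab unit, at x = 60 mm, y = 0, z = 60 mm of the unit: flat from x = -5 mm to an end stop, 8 mm high, at x = 117 mm; a cover pushed against the stop has its origin at x = 82 mm, and at x = 50 mm its tongue just clears the filter
- tab_blue_top (a point): centre of the upper face of the blue tab's press pad, 32 x 36 mm (x, y), at x = -106 mm, y = 0 of its unit; z = 82 mm when out, 70 mm when fully in. Within 40 mm of it nothing of the unit stands higher than 64 mm; the cover's face, to z = 90 mm, is 41 mm away
- tab_blue (a joint): travel of the blue snap tab, m: 0 (to 0.0015 at the start) is out, 0.012 is fully pressed in. It is pressed straight down with about 4 N, has no spring and stays where it is left; the catch leaves the cover's tongue by 0.007
- cover_blue: loose white cover of the blue-tab unit, block 70 x 76 x 30 mm (x, y, z), 0.08 to 0.17 kg, origin at the centre of its underside, axes as the unit's; seated at x = -30, y = 0, z = 60 mm of the unit. A windowed tongue, 4 mm high, runs 20 mm from its face towards the tab; the tab's catch in it locks the cover (2 mm play). Released, it slides under 3 N
- vial: glass sample vial with a blue cap, 21 mm across, 50 mm tall; bystander, origin at the centre of its underside
- weight: brass calibration weight with a knob, 23 mm across, 39 mm tall; bystander, origin at the centre of its underside
- tape: roll of blue tape lying flat, 66 mm across, 18 mm high; bystander, origin at the centre of its underside
- dropper: brown dropper bottle, 33 mm across, 94 mm tall; bystander, origin at the centre of its underside
- timer: white timer lying on its back, 62 x 62 x 18 mm; bystander, origin at the centre of its underside
- beaker: low glass beaker, 73 x 83 mm, 98 mm tall; bystander, origin at the centre of its underside
There are look-alikes about, which are no part of the job. Leave any black or brown look-alike of the cover_red alone.

How it is judged (in metres and radians):
On the way, in this order (a step that is already met when the one before it is completed fails the run):
1. the red tab is pressed in while its cover still lies on its seat (value of joint tab_red above 0.008 m and x of cover_red in the frame of unit_red below -0.02 m), for 0.1 s.
2. the cover has been pushed clear of the filter onto the ledge (x of cover_red in the frame of unit_red above 0.048 m and z of cover_red in the frame of unit_red between 0.055 and 0.066 m and angle between cover_red's own z axis and vertical below 0.1 rad), for 0.2 s.
At the end, for the whole second after the job is handed in: The red unit's cover rests flat on its ledge (within 6 mm of its height, 0.1 rad of level), its origin 48 to 90 mm along the unit's x, tongue clear of the filter; the red tab is still in by over 7.5 mm; the blue tab is out (under 4 mm) and its cover within 6 mm of its start (all of step 2 and x of cover_red in the frame of unit_red below 0.09 m and value of joint tab_red above 0.0075 m and linear speed of cover_red below 0.01 m/s and value of joint tab_blue below 0.004 m and distance of cover_blue from where it was at the start of the episode below 0.006 m); the robot touches nothing.
It fails at once if the red unit's cover is lifted more than 10 mm off its track or tipped by more than 0.3 rad (z of cover_red in the frame of unit_red above 0.07 m or angle between cover_red's own z axis and vertical above 0.3 rad).
It fails at once if the blue tab is pressed by 4 mm or its cover moved by 6 mm (not (value of joint tab_blue below 0.004 m and distance of cover_blue from where it was at the start of the episode below 0.006 m)).
It fails at once if a bystander is moved by more than 15 mm or tipped (distance of any of vial, weight, tape, dropper, timer, beaker from where it was at the start of the episode above 0.015 m or angle between any of vial, weight, tape, dropper, timer, beaker's own z axis and vertical above 0.3 rad).
It also fails if it takes over 32 s, if anything falls off the work surface, if the arm or the gripper's body presses on something with over 40 N, if the wrist force passes 120 N, or if a joint passes its speed limit or range.

## Working session

There is one attempt and no reset: what is moved stays moved. The work goes in short steps, Python scripts to look and compute and a tool call to move; the robot and the scene stay as the last step left them, time stands still between calls to the robot, and variables do not carry over. Pictures are saved under pics/ and viewed, at most 10 in all, crops included, and the job is handed in when it is done.

Besides the shell and the picture viewer there is one more tool, called after "Emit:" by a JSON object that holds its "method" and its "body", one argument or row to a line. move_arm: Moves the arm, as the interface text tells. Its arguments: {"type":"object","properties":{"dp":{"type":"array","items":{"type":"array","items":{"type":"number"}}},"rotation":{"type":"array","items":{"type":"array","items":{"type":"number"}}},"hand":{"type":"array","items":{"type":"number"}},"newtons":{"type":"number"}},"required":["dp","rotation","hand"]}

```bash
mkdir -p pics; python3 - <<'E'
from cell import manip, camera
import cv2,numpy as np,pickle
s=manip.read_state();print(s)
d={}
for n in("scene","top"):
    c=camera(n);d[n]=c
    print(n,c["fx"],c["cx"],c["cy"],np.round(c["R"],3).tolist(),np.round(c["t"],1).tolist())
pickle.dump(d,open("d.pkl","wb"))
cv2.imwrite("pics/a.png",cv2.cvtColor(cv2.resize(np.vstack([d["top"]["image"]]),(800,600)),cv2.COLOR_RGB2BGR))
cv2.imwrite("pics/b.png",cv2.cvtColor(cv2.resize(d["scene"]["image"],(800,600)),cv2.COLOR_RGB2BGR))
E
```

```text
{'clock': 0.0, 'joints': array([ 1.24539041e+00,  3.00485427e-01,  1.52155707e+00,  4.44892899e-07,
        1.32070503e+00, -6.66067047e-02]), 'qd': array([ 0.00026177, -0.00030877,  0.00205258, -0.00045689,  0.000397  ,
       -0.00109663]), 'effort': array([-7.92906267e-04, -5.31806481e+01, -3.52734804e+01,  7.08226603e-02,
        2.43505149e-02, -1.13238042e-05]), 'eef_pos': array([140.6806579 , 531.4403963 , 204.88863122]), 'eef_rot': array([-3.14044037e+00, -7.72952522e-05,  2.88279329e+00]), 'wrist_force': array([ 0.01637663, -0.27282724,  0.41734475]), 'moment': array([ 0.00930875,  0.04730159, -0.01183693]), 'finger_force': 0.0, 'finger_gap': 93.89084208753246}
scene 433.341356493448 253.76039035230767 187.65420040242117 [[0.63, -0.777, 0.018], [-0.559, -0.469, -0.684], [0.54, 0.421, -0.729]] [-329.5, 400.3, 1058.3]
top 351.1367454201885 247.5039757865582 188.8009870682718 [[0.014, -1.0, 0.021], [-0.983, -0.018, -0.184], [0.184, -0.018, -0.983]] [35.2, 571.1, 1338.4]
```

View pics/a.png

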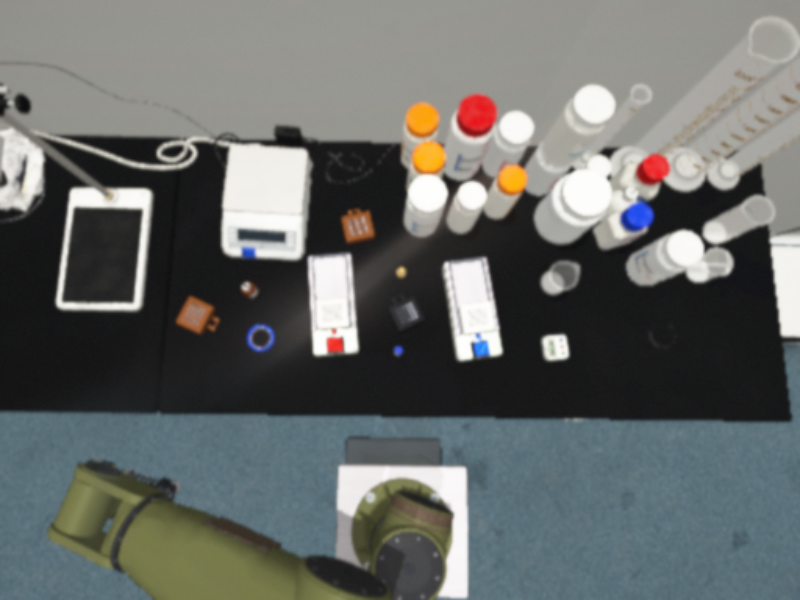

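View pics/b.png

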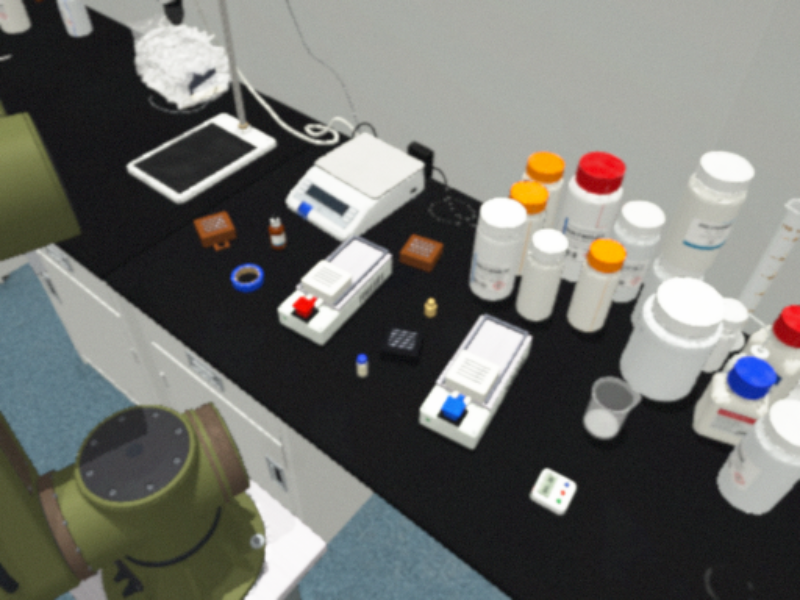

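The top view shows two units. The one at (333,305) has a red tab at (335,344) and is the target. The one at (473,308) has a blue tab at (480,347) and must stay shut. The look-alike blocks are brown at (197,315) and (358,226) and black at (404,312). The vial (398,351) and the weight (401,272) stand near the red unit.

```bash
cat > h.py <<'E'
import numpy as np,cv2
def ray(c,uv,z):
    d=c["R"].T@np.array([(uv[0]-c["cx"])/c["fx"],(uv[1]-c["cy"])/c["fy"],1]);o=-c["R"].T@c["t"]
    return o+d*(z-o[2])/d[2]
E
python3 - <<'E'
import pickle
from h import *
d=pickle.load(open("d.pkl","rb"))
def blobs(n,lo,hi,amin):
    m=cv2.inRange(cv2.cvtColor(d[n]["image"],cv2.COLOR_RGB2HSV),lo,hi)
    k,l,s,c=cv2.connectedComponentsWithStats(m)
    return [(c[i],s[i],l==i) for i in range(1,k) if s[i][4]>=amin]
for n,f in(("top",.64),("scene",.64)):
    for nm,lo,hi in(("red",(0,150,90),(8,255,255)),("blue",(105,130,80),(125,255,255))):
        for c,s,_ in blobs(n,lo,hi,12):print(n,nm,c.round(1)/f,s,ray(d[n],c,82).round(1))
t=d["top"]
for c,s,m in blobs("top",(0,0,120),(180,70,255),300):
    if 180<c[0]<330 and 160<c[1]<235:
        cs,_=cv2.findContours(m.astype(np.uint8),0,2);cn=max(cs,key=cv2.contourArea)[:,0]
        P=np.array([ray(t,p,60)[:2] for p in cn],np.float32)
        print(c,cv2.minAreaRect(P),cv2.boxPoints(cv2.minAreaRect(P)).round(0).tolist())
for nm,u in dict(weight=(401,272),vial=(398,351),dropper=(249,290),black=(404,312),tape=(260,338),brown=(358,226)).items():print(nm,ray(t,np.array(u)*.64,15).round(0))
big=cv2.resize(t["image"][150:240,185:330],(800,497),interpolation=cv2.INTER_CUBIC)
cv2.imwrite("pics/c.png",big[:,:,::-1])
E
```

```text
top red [475.9375 112.5   ] [293  61  25  26 355] [1062.3 -184.5   82. ]
top red [653.4375  167.96875] [408  99  20  19 226] [ 916.7 -649.    82. ]
top red [334.53125 344.53125] [210 217   9   8  71] [440.1 170.6  82. ]
top blue [637.8125  215.78125] [398 128  21  20 294] [ 784.2 -598.4   82. ]
top blue [248.4375 253.125 ] [156 159   7   7  47] [665.2 392.9  82. ]
top blue [259.6875  337.03125] [157 207  19  18 116] [455.3 352.8  82. ]
top blue [480.3125  348.59375] [303 219  10   9  78] [ 435.8 -185.5   82. ]
top blue [397.96875 348.90625] [252 221   6   6  29] [431.8  16.   82. ]
scene red [593.125   160.46875] [369  97  27  19 117] [1227.6  -42.    82. ]
scene red [618.125 169.375] [391 102   9  15  56] [1234.1 -104.8   82. ]
scene red [590.625   173.59375] [372 108  13   7  28] [1175.8  -62.6   82. ]
scene red [606.875 188.75 ] [385 118   7   6  21] [1148.3 -119.    82. ]
scene red [303.59375 305.9375 ] [188 190  14  13 124] [436.5 161.6  82. ]
scene red [788.59375 317.34375] [498 196  14  17  93] [1013.5 -573.3   82. ]
scene red [781.5625  338.59375] [496 213  10   8  17] [ 950.
[... 226 characters left out ...]
  -5.5  82. ]
scene blue [751.40625 377.34375] [466 228  33  28 634] [ 823.9 -567.2   82. ]
scene blue [453.28125 407.1875 ] [283 253  15  16 174] [ 433.4 -195.3   82. ]
[212.31958763 193.15463918] ((545.0441284179688, 182.16297912597656), (256.10888671875, 114.49179077148438), 5.887546062469482) [[412.0, 226.0], [424.0, 112.0], [678.0, 138.0], [667.0, 252.0]]
[301.58323896 195.84767837] ((541.0092163085938, -170.09573364257812), (255.2963104248047, 118.91266632080078), 8.237805366516113) [[406.0, -130.0], [423.0, -247.0], [676.0, -211.0], [659.0, -93.0]]
weight [640.   7.  15.]
vial [432.  13.  15.]
dropper [584. 402.  15.]
black [533.  -2.  15.]
tape [460. 366.  15.]
brown [763. 123.  15.]
```

View pics/c.png

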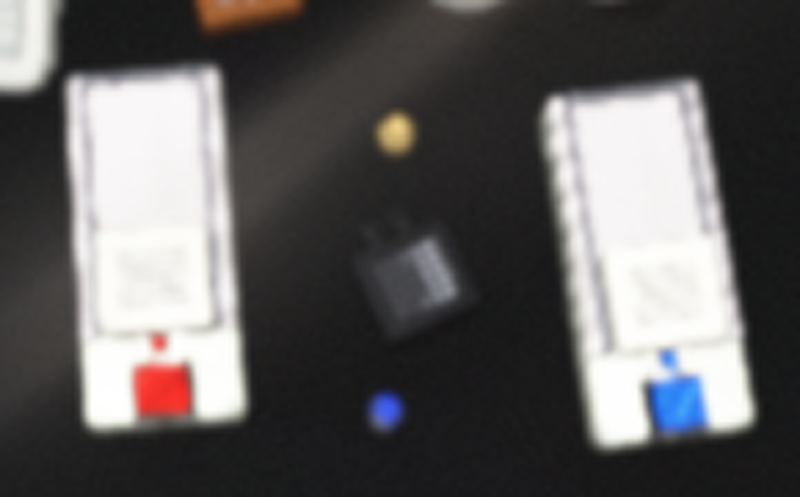

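Red unit: tab at about (438,170), x axis turned about +0.103 rad, confirmed in the crop (tab at (163,390) of the crop). The blue unit is the other one, at (680,400). I'll move above the red tab with the fingers shut.

Emit:
{"method": "move_arm", "body": {
  "dp": [
    [25,-30,0],
    [30,-37,0],
    [30,-37,-5],
    [30,-37,-5],
    [30,-37,-5],
    [30,-37,-5],
    [30,-37,-5],
    [30,-37,-5],
    [30,-36,-5],
    [32,-35,-5]
  ],
  "rotation": [
    [0,0,0.036],
    [0,0,0.036],
    [0,0,0.036],
    [0,0,0.036],
    [0,0,0.036],
    [0,0,0.036],
    [0,0,0.036],
    [0,0,0.036],
    [0,0,0.036],
    [0,0,0.036]
  ],
  "hand": [0,0,0,0,0,0,0,0,0,0]
}}

```text
clock: 1.35
eef_pos: [438.5, 170.3, 165.2]
eef_rot: [3.142, -0.0, -3.039]
wrist_force: [-0.4, 0.8, -0.0]
finger_gap: 0.7
finger_force: 0.0
```

```bash
python3 - <<'E'
from cell import manip,camera
from h import *
from scipy.spatial.transform import Rotation as Ro
s=manip.read_state();c=camera("wrist")
print(s["clock"],s["eef_pos"],s["eef_rot"],s["finger_gap"]);M=np.array(c["mount"]);print(M.round(2).tolist(),c["fx"])
R=Ro.from_euler("xyz",s["eef_rot"]).as_matrix()
def wr(uv,z):
    x,y=(uv[0]-c["cx"])/c["fx"],(uv[1]-c["cy"])/c["fy"];th=np.hypot(x,y);k=np.sin(th)/max(th,1e-9)
    d=R@M[:3,:3]@np.array([x*k,y*k,np.cos(th)]);o=R@M[:3,3]+s["eef_pos"];return o+d*(z-o[2])/d[2]
m=cv2.inRange(cv2.cvtColor(c["image"],cv2.COLOR_RGB2HSV),(0,150,80),(8,255,255))
k,l,st,ce=cv2.connectedComponentsWithStats(m)
for i in range(1,k):
    if st[i][4]>30:
        cs,_=cv2.findContours((l==i).astype(np.uint8),0,1);P=np.array([wr(p,81)[:2] for p in cs[0][:,0]],np.float32)
        print(ce[i],st[i],wr(ce[i],81),cv2.minAreaRect(P))
cv2.imwrite("pics/w.png",cv2.resize(c["image"],(800,600))[:,:,::-1])
E
```

```text
1.35 [438.48682808 170.28604306 165.21149368] [ 3.14159186e+00 -1.10906012e-04 -3.03931262e+00] 0.6634708756879354
[[0.0, -0.96, -0.27, 80.05], [1.0, 0.0, 0.0, 0.15], [-0.0, -0.27, 0.96, -179.76], [0.0, 0.0, 0.0, 1.0]] 297.3186396354542
```

View pics/w.png

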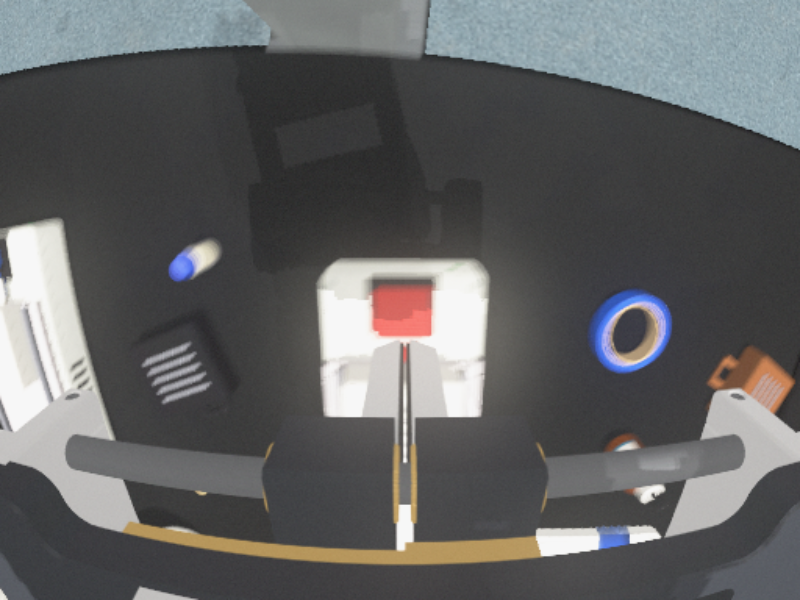

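The wrist view shows the red pad spanning about (372,281) to (434,335), with the unit's sides vertical in the image, so the yaw is right. I'll cast the pad's corners onto its height.

```bash
cat > w.py <<'E'
from cell import manip,camera
from h import *
from scipy.spatial.transform import Rotation as Ro
def wrist():
    s=manip.read_state();c=camera("wrist");M=np.array(c["mount"]);R=Ro.from_euler("xyz",s["eef_rot"]).as_matrix()
    def wr(uv,z):
        x,y=(uv[0]-c["cx"])/c["fx"],(uv[1]-c["cy"])/c["fy"];th=np.hypot(x,y);k=np.sin(th)/max(th,1e-9)
        d=R@M[:3,:3]@np.array([x*k,y*k,np.cos(th)]);o=R@M[:3,3]+s["eef_pos"];return (o+d*(z-o[2])/d[2])
    return s,c,wr
E
python3 - <<'E'
from w import *
s,c,wr=wrist()
im=c["image"].astype(int);m=((im[...,0]>100)&(im[...,1]<70)&(im[...,2]<70)).astype(np.uint8);m[:160]=0
k,l,st,ce=cv2.connectedComponentsWithStats(m);i=1+st[1:,4].argmax()
cs,_=cv2.findContours((l==i).astype(np.uint8),0,1);P=np.array([wr(p,81)[:2] for p in max(cs,key=len)[:,0]],np.float32)
print(ce[i]/.64,st[i]/.64,cv2.minAreaRect(P),wr(ce[i],81))
for u in((325,275),(483,275),(323,395),(481,395)):print(u,wr(np.array(u)*.64,50).round(1))
E
```

```text
[617.96875 438.28125] [617.1875 437.5      3.125    3.125    3.125 ] ((527.22119140625, 332.8947448730469), (1.6251578330993652, 0.0), 146.8661651611328) [527.22069436 332.89450741  81.        ]
(325, 275) [435.8 114.6  50. ]
(483, 275) [425.1 217.9  50. ]
(323, 395) [524.5 117.2  50. ]
(481, 395) [512.8 230.4  50. ]
```

```bash
python3 - <<'E'
from w import *
s,c,wr=wrist()
print(c["image"][197,258],c["image"][197,245])
for u in((372,281),(434,281),(372,335),(434,335),(403,308)):print(u,wr(np.array(u)*.64,81).round(1))
hs=cv2.cvtColor(c["image"],cv2.COLOR_RGB2HSV)
m=(((hs[...,0]<8)|(hs[...,0]>170))&(hs[...,1]>140)&(hs[...,2]>70)).astype(np.uint8)
k,l,st,ce=cv2.connectedComponentsWithStats(m)
for i in range(1,k):
    if st[i][4]>300:
        cs,_=cv2.findContours((l==i).astype(np.uint8),0,1);P=np.array([wr(p,81)[:2] for p in cs[0][:,0]],np.float32)
        print(ce[i]/.64,st[i],cv2.minAreaRect(P))
E
```

```text
[214 107 100] [214 102  97]
(372, 281) [427.1 149.1  81. ]
(434, 281) [423.5 185.2  81. ]
(372, 335) [460.7 151.7  81. ]
(434, 335) [457.  189.1  81. ]
(403, 308) [441.8 168.8  81. ]
```

Emit:
{"method": "move_arm", "body": {
  "dp": [
    [3,-1,-35],
    [0,0,-35],
    [0,0,-8],
    [0,0,-5],
    [0,0,-4],
    [0,0,-3]
  ],
  "rotation": [
    [0,0,0],
    [0,0,0],
    [0,0,0],
    [0,0,0],
    [0,0,0],
    [0,0,0]
  ],
  "hand": [0,0,0,0,0,0]
}}

```text
clock: 2.25
eef_pos: [441.1, 171.1, 76.2]
eef_rot: [3.141, 0.002, -3.04]
wrist_force: [-1.5, 2.8, 5.1]
finger_gap: 0.3
finger_force: 2.1
```

Emit:
{"method": "move_arm", "body": {
  "dp": [
    [0,0,-3],
    [0,0,-2],
    [0,0,-1.5],
    [0,0,0]
  ],
  "rotation": [
    [0,0,0],
    [0,0,0],
    [0,0,0],
    [0,0,0]
  ],
  "hand": [0,0,0,0]
}}

```text
clock: 2.75
eef_pos: [441.2, 170.9, 70.1]
eef_rot: [3.141, 0.001, -3.04]
wrist_force: [-4.6, 2.3, 17.0]
finger_gap: 0.5
finger_force: 9.0
```

The tab bottomed at z = 70.1 with 17 N. Next I'll raise clear of the pad and move to the cover's face.

Emit:
{"method": "move_arm", "body": {
  "dp": [
    [0,0,8],
    [0,0,0],
    [12,1.2,0],
    [10,1,0],
    [8,0.8,0],
    [8,0.8,0],
    [10,1,0]
  ],
  "rotation": [
    [0,0,0],
    [0,0,0],
    [0,0,0],
    [0,0,0],
    [0,0,0],
    [0,0,0],
    [0,0,0]
  ],
  "hand": [0,0,0,0,0,0,0]
}}

```text
clock: 3.62
eef_pos: [489.2, 175.5, 76.8]
eef_rot: [-3.142, -0.0, -3.04]
wrist_force: [-1.4, -0.1, -1.1]
finger_gap: 0.5
finger_force: 0.3
```

Emit:
{"method": "move_arm", "body": {
  "dp": [
    [10,1,0],
    [10,1,0],
    [10,1,0],
    [10,1,0],
    [10,1,0],
    [10,1,0],
    [8,0.8,0],
    [7,0.7,0],
    [5,0.5,0],
    [0,0,0]
  ],
  "rotation": [
    [0,0,0],
    [0,0,0],
    [0,0,0],
    [0,0,0],
    [0,0,0],
    [0,0,0],
    [0,0,0],
    [0,0,0],
    [0,0,0],
    [0,0,0]
  ],
  "hand": [0,0,0,0,0,0,0,0,0,0]
}}

```text
clock: 4.88
eef_pos: [569.0, 183.5, 76.9]
eef_rot: [3.142, 0.0, -3.04]
wrist_force: [0.1, -0.2, 0.0]
finger_gap: 0.5
finger_force: 0.0
```

Emit:
{"method": "move_arm", "body": {
  "dp": [
    [-6,-0.6,0],
    [-10,-1,5],
    [0,0,40],
    [0,0,45],
    [-30,50,30],
    [-40,60,20],
    [-40,60,0],
    [-40,60,0],
    [0,0,0]
  ],
  "rotation": [
    [0,0,0],
    [0,0,0],
    [0,0,0],
    [0,0,0],
    [0,0,0],
    [0,0,0],
    [0,0,0],
    [0,0,0],
    [0,0,0]
  ],
  "hand": [0,0,0,0,0,0,0,0,0]
}}

```text
clock: 6.0
eef_pos: [418.5, 386.2, 212.7]
eef_rot: [3.141, 0.0, -3.035]
wrist_force: [0.4, -0.7, -0.3]
finger_gap: 0.5
finger_force: 0.0
```

```bash
python3 - <<'E'
from cell import manip,camera
from h import *
t=camera("top");s=camera("scene")
a=cv2.resize(t["image"][150:240,185:330],(800,497),interpolation=cv2.INTER_CUBIC)
b=cv2.resize(s["image"][140:230,160:290],(720,498),interpolation=cv2.INTER_CUBIC)
o=np.hstack([a[:,:400],b[:,:400]])
cv2.imwrite("pics/e.png",o[:,:,::-1])
for u in((85,150),(225,150)):print(ray(t,(185+u[0]/5.52,150+u[1]/5.52),90).round(1))
E
```

```text
Traceback (most recent call last):
ValueError: all the input array dimensions except for the concatenation axis must match exactly, but along dimension 0, the array at index 0 has size 497 and the array at index 1 has size 498
```

```bash
python3 - <<'E'
from cell import manip,camera
from h import *
t=camera("top");s=camera("scene")
a=cv2.resize(t["image"][150:240,185:330],(800,497),interpolation=cv2.INTER_CUBIC)
b=cv2.resize(s["image"][140:230,160:290],(720,497),interpolation=cv2.INTER_CUBIC)
cv2.imwrite("pics/e.png",np.hstack([a[:,:400],b[:,:400]])[:,:,::-1])
E
```

```text
(no output)
```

View pics/e.png

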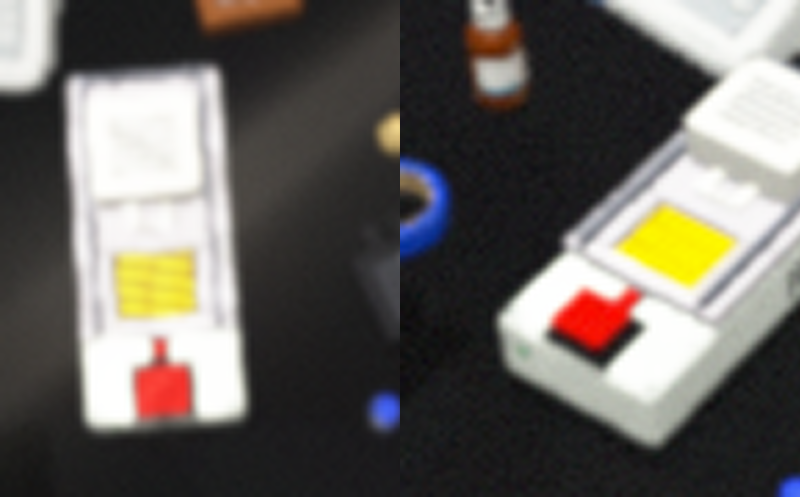

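The crops show the yellow filter fully open at (155,285). The cover lies flat on the ledge at (145,155), its tongue ends near row 230, clear of the filter edge at row 250, and the red tab is down. Handing in.

```bash
python3 -c "
from cell import manip
print(manip.sign_off())"
```

```text
the job is handed in; nothing more can be done
None
```

The red tab is pressed fully in and its cover was pushed onto the ledge, clear of the filter; the arm stayed away from the blue unit and bystanders, and the job is handed in at about 6 s (no verdict was returned).

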